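# Set up the spray turbine: air-flow dial and intake filter cell

## Task

Set up the spray turbine: turn its air-flow dial to 6 on its scale of 0 to 10, then take the filter cell from the bench, put it over the turbine's intake spigot and turn it by its knurled collar until its hidden keyways drop over the pins. Press it down fully home against the sprung seal and keep it there so that the clips can be closed: the program finishes while the robot is still holding the cell pushed home. Leave everything else on the bench where it stands.

Things in the scene. Friction and masses are not known exactly. Their poses are not given: they have to be found in the camera images.
- turbine: grey sheet-steel case fixed to the bench, 240 deep (x) x 320 wide (y) mm, flat top panel at 150 mm. Origin: centre of its underside; x to its rear (away from the robot at yaw 0), y left, z up. Intake spigot on the panel left of centre, dial right of centre nearer the front. An open steel clip, 16 mm high, stands before and behind the intake, 42 to 64 mm from its axis
- port (a point): on the intake's axis at the top face of its flange (72 mm wide, 6 mm high): where the cell's rim lies when fully home. At 20, 85, 156 mm in the turbine's frame, same axes. Upright aluminium spigot: 40 mm in diameter to 24 mm above this point, then tapering to 30 mm at its top, 34 mm above
- pin (a point): on the axis, 10 mm above port, same axes: the level of three radial steel pins, 5 mm thick, reaching 24.8 mm from the axis, one along the turbine's +x, the others 120 degrees either side. A cell not yet aligned rests on them, its rim 12.5 mm above home; aligned, it drops 7.5 mm onto the seal and is pushed the last 5 mm
- seal (a joint): the black sprung seal ring round the foot of the spigot, 55 mm across: 0 = free, its face 5 mm above the flange (port); 0.005 (m) = pressed flush, cell home. It begins to yield at about 4 N and needs about 10 N at 5 mm, and lifts the cell again when let go
- airflow (a joint): air-flow dial, rad: 0 = pointer at mark 0, growing clockwise seen from above, stop at 4.71 = mark 10. Eleven marks 0.471 rad apart (0, 5, 10 are long; 5 points to the turbine's +x): mark 6 is at 2.83. Starts between 1.4 and 2.2. At value q the pointer points 2.356 - q anticlockwise from the turbine's +x. Stays where it is left (0.04 N m)
- dial (a point): on the dial's axis at half the height of its bar; -45, -85, 167 mm in the turbine's frame, same axes (does not turn with the knob). Black pointer knob: a bar 11 mm thick, about 40 long and 22 high (6 to 28 mm above the panel) on a round skirt 42 mm across; a white line on top marks the pointer end
- cell: round aluminium can 56 mm high, mesh top, standing open end down on the bench left or right of the turbine, 0.17 kg. Origin: centre of its lower rim, z up. Knurled collar to grip, 59 mm in diameter, 37 to 55 mm up; smooth skirt below, 57 mm. Bore 42.6 mm, 37 deep, with 3 keyways 120 degrees apart inside (play 5 degrees each way), hidden, their angle unknown: found by turning, 120 degrees at most
- jar: amber glass jar with a steel lid, 68 mm across, 90 high, on the other side of the turbine from the cell; origin under its centre. Leave alone
- bowl: terracotta bowl, 110 mm across, 45 high; origin under its centre. Leave alone
- brush: brush lying on the bench, 200 mm long. Leave alone
- cork_block: cork sanding block, 110 x 60 x 35 mm; origin under its centre. Leave alone
- spray_cup: aluminium spray-gun cup with lid, 92 mm across, 121 high; origin under its centre. Leave alone

How it is judged:
By the outcome, as a careful person would: the job done as asked, in the order asked, and still so for the second after the job is handed in, while the arm keeps its last pose, push and grip.
It also fails if it takes over 64 s, if anything falls off the work surface, if the arm or the gripper's body presses on something with over 40 N, if the wrist force passes 120 N, or if a joint passes its speed limit or range.

## Robot

A 6-joint arm with a two-finger parallel gripper is mounted at the origin on the work surface. World frame = base frame: x ahead of the robot, y to its left, z up, the work surface at z = 0. Lengths are in m, angles in rad, forces in N, time in s.
With the tool pointing down it reaches from about 0.425 to 1.125 m from the base axis. Payload 14.9 kg.
Tool frame: the origin (TCP) lies midway between the tips of the shut fingers; the grasp point (between the pads) lies 19 mm behind it; z points along the fingers, y is the line along which they close (so a half turn about z gives the same grasp; the last joint's range is limited). The gripper opens to 91 mm and grips with 3 to 60 N. Pads are 32 mm wide; open, the fingers measure 118 mm over their backs; the gripper's body (76 mm by 178 mm) begins 60 mm behind the grasp point.
Start: joints at [1.224, 0.379, 1.734, -0, 1.028, -0.033], TCP at [0.216, 0.666, 0.214] pointing down, gripper open.
Joint ranges: [-2.77, 2.77], [-0.74, 2.19], [0, 2.66], [-1.06, 4.2], [0.31, 2.87], [-3.08, 3.08]. Speed limits (rad/s): [1.89, 1.89, 2.39, 3.14, 3.14, 3.14].

## Interface

Orientations are given as a 3x3 rotation matrix whose columns are the frame's x, y, z axes.
In Python, from plant import robot gives the robot as it stands.
- The arm moves only by the tool play_rows, never from a script. Its argument "increments" is a list that holds one entry, the list of rows, each a list of 7 numbers: the opening, from 0 (shut) to 1 (fully open), then the shift along the world's x, y, z in cm, then the turn, a rotation vector about the world's x, y, z in units of 5 degrees (1.0 is 5 degrees). A call has exactly 10 rows; each row is the pose to reach, as a shift and turn from the pose commanded when the call began; what a row does not reach only later rows make up. A row lasts 1/12 s, in which the tool goes at most 41.7 mm and 7.16 degrees, less where a joint would pass 70% of its speed; a pose out of reach is approached as far as the arm can. A call with a gripper value outside its range is refused whole. The fingers move at their own pace and stop on an object; "force" is the grip in N (left out, the last holds). Time passes only in rows, so rows that repeat a pose let the fingers close, or fill a call up. It gives the time, the measured TCP pose, the force, the opening and the grip force at its end, in the units of the state.
- robot.read_state(): the state, without advancing time (a new reading comes with each control period).
- robot.read_camera(name): name is "side" or "top"; returns the picture (480x640x3 uint8, red, green, blue); there is no depth.
- robot.camera_model(name): a dict with "fx", "fy", "cx", "cy" (pixels), "k1" (the pictures are not rectified: a ray, as slopes to the right and down, at radius r is drawn at 1 + k1 r^2 times it, then the intrinsics apply), "world_to_cam" (4x4, takes a point from world to camera coordinates). Camera axes: x right, y down, z forward; pixel columns grow to the right and rows downward; lengths in m; the calibration is good to about 2 mm. A picture is of the moment at which its call begins. camera_model takes no time and is no camera call.
- robot.hand_in(): hands the job in; it is judged then, once.
Trained networks look in the newest picture that a camera, given by its name, has taken for a name from the list of things; names that differ only in an ending like _2 or _b are one class to them, and where a whole thing is asked for, a point or a joint stands for the part that bears it (a point fixed in the world has none). Each returns a list of dicts, best first, with "score" (0 to 1); they miss things now and then, are a little off and sometimes report something else, mostly with a low value. They report only what shows in the picture. A call takes as long as a camera call.
- robot.search_frame(camera, target): "uv" ([column, row] in pixels, amid what is visible of it).
- robot.landmark_of(camera, target): "uv" ([column, row] in pixels: a listed point, or the origin of a listed thing).
The state is a dict: "time": time; "joints": joint angles; "dq": joint speeds; "joint_efforts": joint torques, N m; "eef_pos": TCP position; "tool_rot": TCP orientation; "contact_force": force on the tool from outside, world axes, zero at the start; "wrist_torque": the same for the moment, N m; "gripper_width": opening from 0.0 (shut) to 1.0 (fully open); "grasp_force": force on a finger pad.
Only numpy, scipy, OpenCV 4.12 (cv2) and the standard library are available. Lean on these libraries where they do the work, as an engineer would, in place of code of your own. Each camera call takes 0.05 s, during which the arm holds its last target. There are 200 camera calls.

## Working session

There is one attempt and no reset: what is moved stays moved. The work goes in short steps, Python scripts to look and compute and a tool call to move; the robot and the scene stay as the last step left them, time stands still between calls to the robot, and variables do not carry over. Pictures are saved under pics/ and viewed, at most 10 in all, crops included, and the job is handed in when it is done.

Besides the shell and the picture viewer there is one more tool, called after ">>>" as name(argument=value, ...) on one line, values as JSON. play_rows: Moves the arm, as the interface text tells. Its arguments: {"type":"object","properties":{"increments":{"type":"array"},"force":{"type":"number"}},"required":["increments"]}

```bash
ls; mkdir -p pics; cat > h.py <<'E'
import numpy as np, cv2
from plant import robot
def ray(cam,uv):
    m=robot.camera_model(cam); W=np.array(m["world_to_cam"])
    d=np.array([(uv[0]-m["cx"])/m["fx"],(uv[1]-m["cy"])/m["fy"]]); s=d.copy()
    for _ in range(20): s=d/(1+m["k1"]*(s@s))
    R=W[:3,:3]; return -R.T@W[:3,3], R.T@np.array([s[0],s[1],1])
def at_z(cam,uv,z):
    o,d=ray(cam,uv); return o+d*(z-o[2])/d[2]
def tri(a,b):
    A=np.zeros((3,3));c=np.zeros(3);L=[]
    for cam,uv in (a,b):
        o,d=ray(cam,uv);d=d/np.linalg.norm(d);P=np.eye(3)-np.outer(d,d);A+=P;c+=P@o;L.append((o,P))
    p=np.linalg.solve(A,c); return p,[np.linalg.norm(P@(p-o)) for o,P in L]
def proj(cam,p):
    m=robot.camera_model(cam);q=(np.array(m["world_to_cam"])@np.append(p,1))[:3];s=q[:2]/q[2];s=s*(1+m["k1"]*(s@s))
    return np.array([s[0]*m["fx"]+m["cx"],s[1]*m["fy"]+m["cy"]])
def shot(cam,name):
    im=robot.read_camera(cam); cv2.imwrite("pics/"+name,im[:,:,::-1]); return im
E
python3 - <<'E'
from h import *
for c in("top","side"):
    shot(c,c+"1.png"); m=robot.camera_model(c); W=np.array(m["world_to_cam"]); print(c,m["fx"],m["k1"],(-W[:3,:3].T@W[:3,3]).round(3))
L={}
for t in("port","pin","dial","cell","jar","turbine","spray_cup"):
    for c in("top","side"):
        r=robot.landmark_of(c,t)[:2]; print(t,c,[(np.round(x["uv"],1).tolist(),round(x["score"],2)) for x in r])
        if r:L[t,c]=r[0]["uv"]
    if (t,"top") in L and (t,"side") in L:
        p,e=tri(("top",L[t,"top"]),("side",L[t,"side"]));print("  ",p.round(4),np.round(e,4))
print(robot.read_state())
E
```

```text
pics
top 510.87223783507426 -0.08880060835974841 [ 0.316 -0.098  1.443]
side 466.31647710863643 -0.07186448727834577 [ 0.299 -0.678  0.893]
port top [([257.0, 243.0], 0.7)]
port side [([282.0, 176.4], 0.57)]
   [0.5396 0.078  0.1582] [0.0009 0.0009]
pin top [([253.6, 242.0], 0.83)]
pin side [([281.1, 175.4], 0.6)]
   [0.542  0.0877 0.1525] [0.0005 0.0005]
dial top [([325.2, 264.2], 0.83)]
dial side [([285.0, 237.5], 0.95)]
   [ 0.4826 -0.0956  0.1578] [0.0018 0.0018]
cell top [([424.5, 265.0], 0.66)]
cell side [([337.1, 389.0], 0.83)]
   [ 0.4885 -0.3758  0.0051] [0.0038 0.0038]
jar top [([173.9, 272.1], 0.84)]
jar side [([237.9, 164.1], 0.89)]
   [ 0.49    0.3406 -0.004 ] [0.0033 0.0033]
turbine top [([292.3, 257.3], 0.83)]
turbine side []
spray_cup top [([184.2, 196.1], 0.78)]
spray_cup side [([315.7, 146.4], 0.98), ([414.0, 332.4], 0.43)]
   [0.7146 0.3106 0.0142] [0.0079 0.0079]
{'time': 0.8, 'joints': array([ 1.22370279e+00,  3.78891634e-01,  1.73418237e+00,  3.78544387e-05,
        1.02849851e+00, -3.33009939e-02]), 'dq': array([-0.00065409, -0.00176039,  0.00093877, -0.00107071,  0.001311  ,
        0.00142222]), 'joint_efforts': array([-3.81474470e-03, -7.63606882e+01, -4.34743166e+01,  6.50172983e-02,
        3.87614896e-02, -1.69557399e-05]), 'eef_pos': array([0.2160741 , 0.66584327, 0.21394636]), 'tool_rot': array([[-9.51163746e-01,  3.08686778e-01, -2.36377541e-05],
       [ 3.08686777e-01,  9.51163746e-01,  2.99710896e-05],
       [ 3.17350539e-05,  2.12107517e-05, -9.99999999e-01]]), 'contact_force': array([-0.20168901, -0.09144935,  0.54027669]), 'wrist_torque': array([ 0.00025187, -0.01790251,  0.04957233]), 'grasp_force': 0.0, 'gripper_width': 1.0026377665180919}
```

View pics/top1.png

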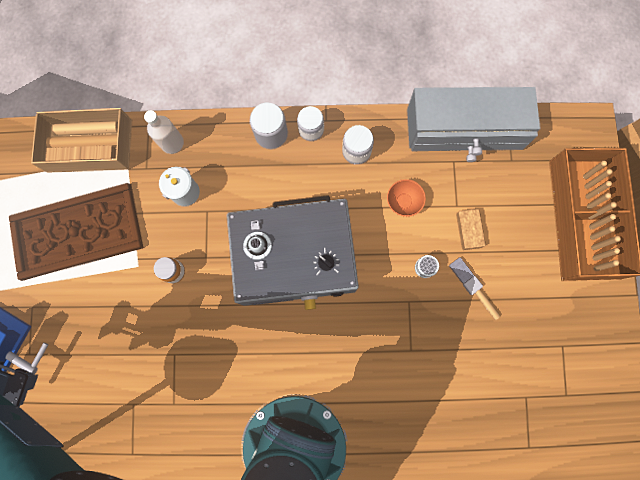

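View pics/side1.png

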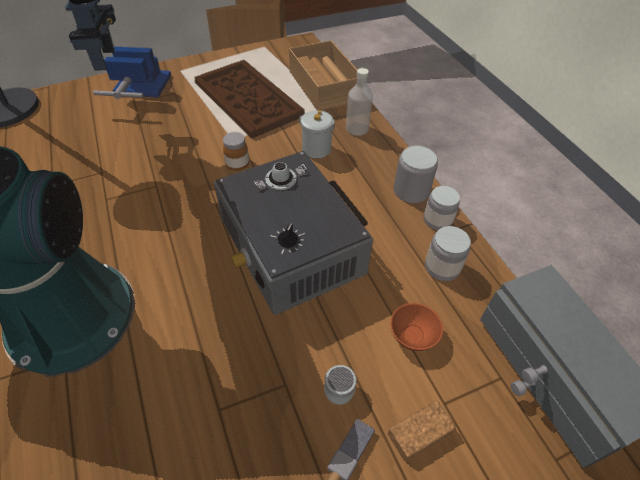

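```bash
python3 - <<'E'
import cv2
a=cv2.imread('pics/top1.png')[205:315,215:355]; b=cv2.imread('pics/side1.png')[120:270,230:380]
c=cv2.resize(a,None,fx=4,fy=4,interpolation=2);cv2.imwrite('pics/ct.png',c)
E
```

```text
(no output)
```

View pics/ct.png

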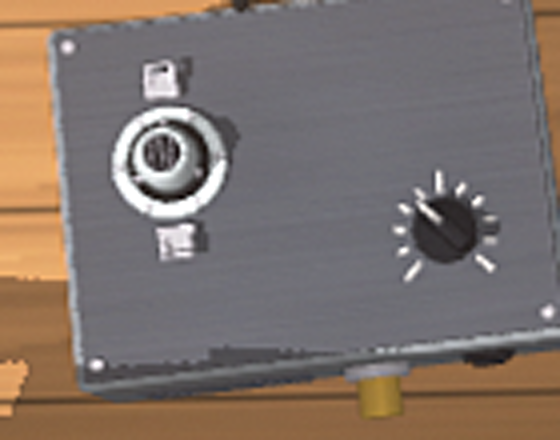

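The top picture shows the turbine's panel with screws at about (232,217), (239,296) and (352,283). The spigot and flange are at (257,245) and the dial at (326,262), pointing up-left. The cell is at (427,266), right of the turbine, with the brush to its right. The jar is at (170,270), on the other side.

```bash
python3 - <<'E'
from h import *
c=lambda x,y:(x/4+215-.4,y/4+205-.4)
im=cv2.imread('pics/top1.png')
S=[at_z("top",c(*p),.151)[:2] for p in((68,47),(97,364),(547,312))]
print("screws",np.round(S,4)); v=S[0]-S[1]; print("yaw x-axis",np.arctan2(v[1],v[0])); w=S[1]-S[2]; print("len",np.linalg.norm(v),np.linalg.norm(w),"yaw y",np.arctan2(-w[0],w[1]))
mid=(S[0]+S[2])/2; print("turbine centre",mid)
yaw=(np.arctan2(v[1],v[0])+np.arctan2(-w[0],w[1]))/2
R=np.array([[np.cos(yaw),-np.sin(yaw)],[np.sin(yaw),np.cos(yaw)]])
print("port pred",mid+R@[.02,.085],"dial pred",mid+R@[-.045,-.085])
print("port flange",at_z("top",c(170,162),.156),"spigot top",at_z("top",c(163,152),.19))
print("dial skirt",at_z("top",c(444,229),.155))
# pointer: bright pixels on dial
for crop in ["top"]:
    g=cv2.resize(im[245:280,305:345],None,fx=20,fy=20,interpolation=cv2.INTER_CUBIC)
    cv2.imwrite('pics/dial.png',g)
# cell: bright blob circle top
print("cell top",at_z("top",(427.3,265.5),.056),"landmark",at_z("top",(424.5,265),0),at_z("side",(337.1,389),0),"side top",at_z("side",(340.5,378),.056))
g=cv2.resize(np.hstack([im[245:290,400:450],cv2.imread('pics/side1.png')[360:405,315:365]]),None,fx=8,fy=8,interpolation=cv2.INTER_CUBIC);cv2.imwrite('pics/cell.png',g)
a=cv2.imread('pics/dial.png');b=cv2.imread('pics/cell.png');b=cv2.resize(b,(800,360))
E
```

```text
screws [[ 0.6117  0.1458]
 [ 0.4057  0.125 ]
 [ 0.4334 -0.1605]]
yaw x-axis 0.10072460557699958
len 0.20708670285489875 0.28688275193729734 yaw y 0.09693945474406189
turbine centre [ 0.52256677 -0.0073578 ]
port pred [0.53408212 0.07920083] dial pred [ 0.48617342 -0.09638322]
port flange [0.5336439  0.07812869 0.156     ] spigot top [0.53432043 0.07788393 0.19      ]
dial skirt [ 0.4871453  -0.09642325  0.155     ]
cell top [ 0.48448747 -0.37426862  0.056     ] landmark [ 0.49287665 -0.37749584  0.        ] [ 0.48575244 -0.37365865  0.        ] side top [ 0.4887297  -0.37555516  0.056     ]
```

View pics/dial.png

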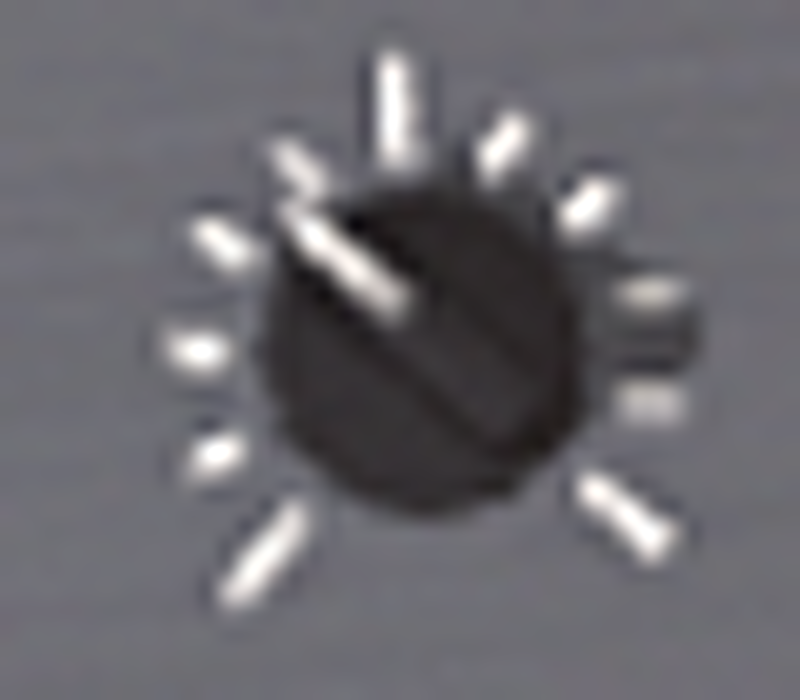

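View pics/cell.png

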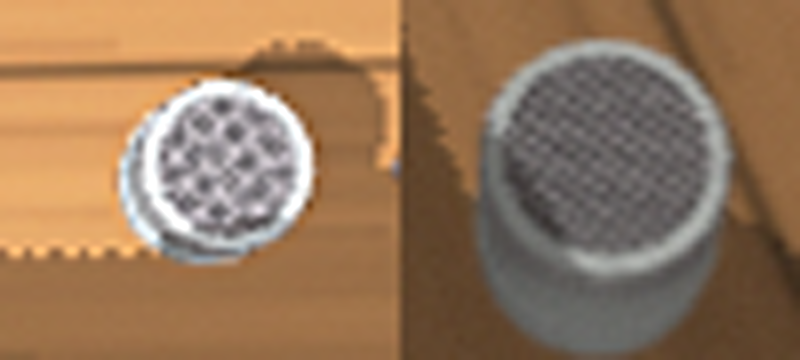

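The dial's white line runs from (319,255) at the tip to (325,260), just short of mark 4's direction. The cell's top ring is centred at (428.4,265.3) in the top view and (340.7,379) in the side view.

```bash
cat >> h.py <<'E'
def plan(goal,yaw):
    """shift in cm and turn in 5deg units (yaw of tool y axis, deg)"""
    s=robot.read_state();R=s["tool_rot"];y=np.degrees(np.arctan2(R[1,1],R[0,1]))
    print("t",round(s["time"],2),"pos",s["eef_pos"].round(4),"yaw",round(y,2),"z",R[:,2].round(4),"j",s["joints"].round(3),"F",s["contact_force"].round(2),"w",round(s["gripper_width"],3),round(s["grasp_force"],1))
    print("shift cm",((np.array(goal)-s["eef_pos"])*100).round(2),"turn",round((yaw-y)/5,2))
E
python3 - <<'E'
from h import *
c=lambda x,y:(x/20+305-.475,y/20+245-.475)
a=at_z("top",c(283,205),.178);b=at_z("top",c(408,308),.178);v=a-b
A=np.arctan2(v[1],v[0]);print("pointer",A,"q",2.356-(A-.099),a,b)
m5=at_z("top",c(390,60),.15)-at_z("top",c(398,160),.15);print("mark5 yaw",np.arctan2(m5[1],m5[0]))
t=("top",(428.4,265.3));s=("side",(340.6,379));print("cell",tri(t,s),at_z(*t,.056),at_z(*s,.056))
print("dial lm",at_z("top",(325.2,264.2),.167),at_z("side",(285,237.5),.167))
for cam,uv in(("top",(257,243)),("side",(282,176.4))):print("port",at_z(cam,uv,.156))
for cam,uv in(("top",(253.6,242)),("side",(281.1,175.4))):print("pin",at_z(cam,uv,.166))
plan([.4868,-.0965,.24],np.degrees(A)-90)
E
```

```text
pointer 0.8576487468191039 q 1.597351253180896 [ 0.5022782  -0.07948208  0.178     ] [ 0.48897483 -0.09486141  0.178     ]
mark5 yaw 0.05968108184694219
cell (array([ 0.48639413, -0.37749632,  0.05672424]), [np.float64(0.0015239630940745302), np.float64(0.0015239630940744196)]) [ 0.48497305 -0.37732054  0.056     ] [ 0.48809081 -0.37742641  0.056     ]
dial lm [ 0.47961664 -0.09531532  0.167     ] [ 0.48212907 -0.10291895  0.167     ]
port [0.53910718 0.07840429 0.156     ]
port [0.54121948 0.08017311 0.156     ]
pin [0.54013459 0.08573466 0.166     ]
pin [0.5371633  0.07378215 0.166     ]
t 0.8 pos [0.2161 0.6658 0.2139] yaw 72.02 z [-0.  0. -1.] j [ 1.224  0.379  1.734  0.     1.028 -0.033] F [-0.2  -0.09  0.54] w 1.003 0.0
shift cm [ 27.07 -76.23   2.61] turn -22.58
```

>>> play_rows(increments=[[[1,2.3,-3.2,0.7,0,0,-1],[1,4.7,-6.3,1.4,0,0,-2],[1,7,-9.5,2.1,0,0,-3],[1,9.4,-12.6,2.8,0,0,-4],[1,11.7,-15.8,3.5,0,0,-5],[1,14,-19,4.2,0,0,-6],[1,16.4,-22.1,4.9,0,0,-7],[1,18.7,-25.3,5.6,0,0,-8],[1,21.1,-28.4,6.3,0,0,-9],[1,23.4,-31.6,6.6,0,0,-10]]])

```text
time: 1.63
eef_pos: [0.4513, 0.3484, 0.2812]
tool_rot: [[-0.371, 0.929, 0.001], [0.929, 0.371, 0.001], [0.0, 0.002, -1.0]]
contact_force: [0.8, 0.7, 0.3]
gripper_width: 0.998
grasp_force: 0.0
```

```bash
python3 -c "
from h import *
plan([.4868,-.0965,.23],-40.9)"
```

```text
t 1.63 pos [0.4513 0.3484 0.2812] yaw 21.78 z [ 1.3e-03  9.0e-04 -1.0e+00] j [0.617 0.097 1.956 0.    1.088 0.236] F [0.82 0.7  0.29] w 0.998 0.0
shift cm [  3.55 -44.49  -5.12] turn -12.54
```

>>> play_rows(increments=[[[1,0.4,-4.1,0,0,0,-1.26],[1,0.8,-8.2,0,0,0,-2.52],[1,1.2,-12.3,0,0,0,-3.78],[1,1.6,-16.4,0,0,0,-5.04],[1,2,-20.5,0,0,0,-6.3],[1,2.4,-24.6,0,0,0,-7.56],[0.5,2.8,-28.7,0,0,0,-8.82],[0.5,3.2,-32.8,0,0,0,-10.08],[0.5,3.5,-36.9,-0.5,0,0,-11.34],[0.5,3.7,-41,-2,0,0,-12.6]]])

```text
time: 2.47
eef_pos: [0.4879, -0.0606, 0.2624]
tool_rot: [[0.66, 0.751, 0.004], [0.751, -0.66, -0.001], [0.002, 0.003, -1.0]]
contact_force: [2.0, -0.2, -0.1]
gripper_width: 0.74
grasp_force: 0.0
```

>>> play_rows(increments=[[[0.45,0,-2,-1,0,0,0],[0.4,0,-3.6,-2.5,0,0,0],[0.4,0,-3.6,-4.5,0,0,0],[0.4,0,-3.6,-4.5,0,0,0],[0.4,0,-3.6,-4.5,0,0,0],[0.4,0,-3.6,-4.5,0,0,0],[0.4,0,-3.6,-4.5,0,0,0],[0.4,0,-3.6,-4.5,0,0,0],[0.4,0,-3.6,-4.5,0,0,0],[0.4,0,-3.6,-4.5,0,0,0]]])

```text
time: 3.3
eef_pos: [0.4872, -0.0941, 0.2161]
tool_rot: [[0.655, 0.755, 0.001], [0.755, -0.655, -0.0], [0.0, 0.001, -1.0]]
contact_force: [-0.5, -0.2, 0.3]
gripper_width: 0.4
grasp_force: 0.0
```

```bash
python3 -c "
from h import *
plan([.4868,-.0965,.160],-40.9)"
```

```text
t 3.3 pos [ 0.4872 -0.0941  0.2161] yaw -40.95 z [ 7.e-04 -2.e-04 -1.e+00] j [-0.238  0.049  2.139  0.     0.953  0.477] F [-0.47 -0.17  0.28] w 0.4 0.0
shift cm [-0.04 -0.24 -5.61] turn 0.01
```

>>> play_rows(increments=[[[0.4,0,-0.2,-1.5,0,0,0],[0.4,0,-0.2,-3,0,0,0],[0.4,0,-0.2,-4.5,0,0,0],[0.4,0,-0.2,-5.5,0,0,0],[0.4,0,-0.2,-5.5,0,0,0],[0.05,0,-0.2,-5.5,0,0,0],[0.05,0,-0.2,-5.5,0,0,0],[0.05,0,-0.2,-5.5,0,0,0],[0.05,0,-0.2,-5.5,0,0,0],[0.05,0,-0.2,-5.5,0,0,0]]], force=20)

```text
time: 4.13
eef_pos: [0.4876, -0.0965, 0.1613]
tool_rot: [[0.656, 0.755, 0.002], [0.755, -0.656, -0.001], [0.001, 0.002, -1.0]]
contact_force: [1.7, -0.8, 3.4]
gripper_width: 0.119
grasp_force: 20.0
```

```bash
python3 -c "
from h import *
plan([.4868,-.0965,.160],-40.9); print(robot.read_state()['wrist_torque'])"
```

```text
t 4.13 pos [ 0.4876 -0.0965  0.1613] yaw -40.98 z [ 1.7e-03 -6.0e-04 -1.0e+00] j [-0.242  0.135  2.167 -0.     0.838  0.473] F [ 1.73 -0.76  3.44] w 0.119 20.0
shift cm [-0.08 -0.   -0.13] turn 0.02
[-0.36104835 -0.20862788 -0.03356749]
```

>>> play_rows(increments=[[[0.05,0,0,0,0,0,-1.2],[0.05,0,0,0,0,0,-2.4],[0.05,0,0,0,0,0,-3.6],[0.05,0,0,0,0,0,-4.8],[0.05,0,0,0,0,0,-6],[0.05,0,0,0,0,0,-7.2],[0.05,0,0,0,0,0,-8.4],[0.05,0,0,0,0,0,-9.6],[0.05,0,0,0,0,0,-10.8],[0.05,0,0,0,0,0,-12]]])

```text
time: 4.97
eef_pos: [0.4877, -0.0966, 0.1614]
tool_rot: [[0.981, -0.195, 0.002], [-0.195, -0.981, -0.001], [0.002, 0.0, -1.0]]
contact_force: [1.8, -2.2, 2.8]
gripper_width: 0.119
grasp_force: 20.0
```

>>> play_rows(increments=[[[0.05,0,0,0,0,0,-1.1],[0.05,0,0,0,0,0,-2.1],[0.05,0,0,0,0,0,-2.1],[0.05,0,0,0,0,0,-2.1],[0.05,0,0,0,0,0,-2.1],[0.05,0,0,0,0,0,-2.1],[0.25,0,0,0,0,0,-2.1],[0.3,0,0,0,0,0,-2.1],[0.3,0,0,0,0,0,-2.1],[0.3,0,0,0.5,0,0,-2.1]]])

```text
time: 5.8
eef_pos: [0.4862, -0.096, 0.1649]
tool_rot: [[0.931, -0.365, -0.002], [-0.365, -0.931, 0.001], [-0.002, 0.0, -1.0]]
contact_force: [-0.7, 0.3, -0.3]
gripper_width: 0.298
grasp_force: 0.0
```

```bash
python3 -c "
from h import *
plan([.4868,-.0965,.160],-111.5); print(robot.read_state()['wrist_torque'])"
```

```text
t 5.8 pos [ 0.4862 -0.096   0.1649] yaw -111.42 z [-1.8e-03  5.0e-04 -1.0e+00] j [-0.242  0.128  2.166  0.     0.849  1.703] F [-0.67  0.35 -0.3 ] w 0.298 0.0
shift cm [ 0.06 -0.05 -0.49] turn -0.02
[0.00071465 0.14972063 0.01812358]
```

>>> play_rows(increments=[[[0.35,0,0,2,0,0,0],[0.4,0,0,5,0,0,0],[0.6,0,-2,7.5,0,0,1.2],[1,0,-5,7.5,0,0,2.4],[1,0,-9,7.5,0,0,3.6],[1,0,-13,7.5,0,0,4.8],[1,0,-17,7.5,0,0,6],[1,0,-21,7.5,0,0,7.2],[1,0,-25,7.5,0,0,8.4],[1,0,-28.1,7.5,0,0,9.6]]])

```text
time: 6.63
eef_pos: [0.4865, -0.38, 0.2409]
tool_rot: [[0.892, 0.451, 0.0], [0.451, -0.892, -0.0], [0.0, 0.0, -1.0]]
contact_force: [-0.5, 0.9, 0.2]
gripper_width: 0.955
grasp_force: 0.0
```

>>> play_rows(increments=[[[1,0,0,0,0,0,1.3],[1,0,0,0,0,0,2.6],[1,0,0,-1,0,0,3.9],[1,0,0,-2,0,0,5.2],[1,0,0,-3,0,0,6.5],[1,0,0,-4,0,0,7.8],[1,0,0,-5,0,0,9.1],[1,0,0,-6,0,0,10.4],[1,0,0,-7,0,0,11.7],[1,0,0,-8,0,0,12.7]]])

```text
time: 7.47
eef_pos: [0.4869, -0.3771, 0.1604]
tool_rot: [[-0.007, 1.0, -0.0], [1.0, 0.007, 0.0], [0.0, -0.0, -1.0]]
contact_force: [0.2, -0.3, -0.3]
gripper_width: 1.002
grasp_force: 0.0
```

```bash
python3 - <<'E'
from h import *
a=shot("top","top2.png");b=shot("side","side2.png")
g=cv2.resize(a[245:280,305:345],(400,350),interpolation=2)
s=cv2.resize(b[340:420,290:390],(400,320),interpolation=2); t=cv2.resize(a[225:305,380:480],(400,320),interpolation=2)
o=np.zeros((600,800,3),np.uint8);o[:280,:320]=cv2.resize(g,(320,280));o[280:,:400]=s;o[280:,400:]=t
cv2.imwrite("pics/chk.png",o[:,:,::-1])
plan([.4866,-.3774,.03],0)
E
```

```text
t 7.57 pos [ 0.4862 -0.3766  0.1593] yaw 0.15 z [-0.002   0.0017 -1.    ] j [-0.697  0.319  1.934  0.     0.891 -0.699] F [-0.16 -0.28  0.18] w 0.998 0.0
shift cm [  0.04  -0.08 -12.93] turn -0.03
```

View pics/chk.png

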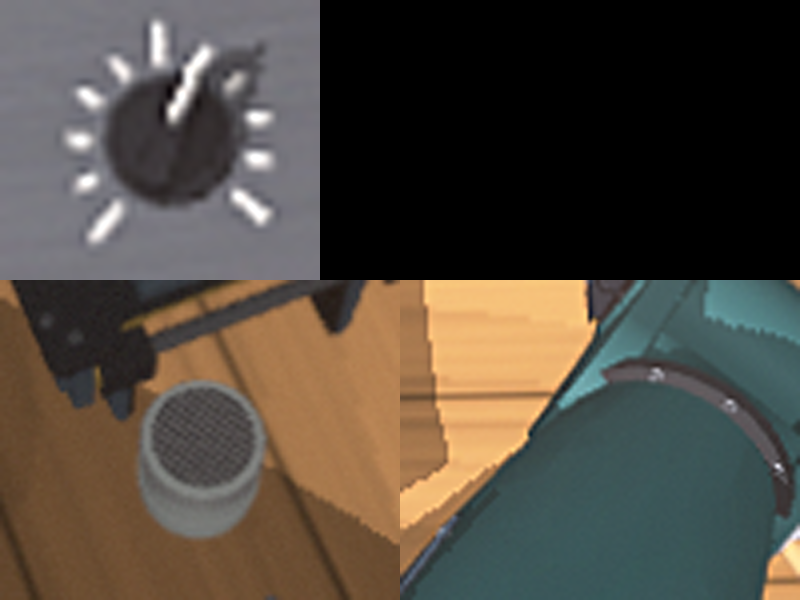

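The side crop shows the gripper above the cell at about (340,378). In the top crop the dial's pointer lies along mark 6. I'll measure its angle before going on.

```bash
python3 - <<'E'
from h import *
for n,(tipang) in (("top1.png",49.1),("top2.png",-21.4)):
    g=cv2.imread("pics/"+n,0).astype(float)
    # predicted line images for candidate angle at z .178, axis as measured; score = brightness along line
    best=[]
    for ax in np.arange(.484,.4905,.001):
      for ay in np.arange(-.0995,-.0930,.001):
        for a in np.arange(tipang-12,tipang+12,1):
            r=np.radians(a);P=[proj("top",[ax+t*np.cos(r),ay+t*np.sin(r),.178]) for t in np.linspace(.003,.017,7)]
            P=np.array(P,np.float32).reshape(1,-1,2); v=cv2.remap(g.astype(np.float32),P,None,cv2.INTER_CUBIC)
            best.append((v.mean(),a,ax,ay))
    best.sort(reverse=True); B=np.array(best[:40]); print(n,B[:5].round(4).tolist(),"mean",B.mean(0).round(4))
print(cv2.imread("pics/top2.png",0)[246:266,318:338])
E
```

```text
Traceback (most recent call last):
  File "h.py", line 16, in proj
    m=robot.camera_model(cam);q=(np.array(m["world_to_cam"])@np.append(p,1))[:3];s=q[:2]/q[2];s=s*(1+m["k1"]*(s@s))
ValueError: time passes only in moves, steps and waits
```

```bash
sed -i 's/^from plant import robot/from plant import robot\nfrom functools import lru_cache\n@lru_cache(None)\ndef cm(c): return robot.camera_model(c)/; s/m=robot.camera_model(cam)/m=cm(cam)/' h.py; python3 - <<'E'
from h import *
g=cv2.imread("pics/top2.png",0).astype(int);print(g[248:264,320:336])
g=cv2.imread("pics/top1.png",0).astype(int);print(g[252:264,316:329])
E
```

```text
[[119 119 115 104 255 171 109 115 119 116 117 117 118 119 118 122]
 [118 118 114  99 255 180 107 118 120 119 117 117 118 122 123 123]
 [122 121 119 103 255 205 107 118 118 110 155 128 116 120 121 121]
 [117 117 115 102 255 186 105 112 105 143 255 176 115  97  90  89]
 [142 108 113 106 242 194 125 109  97 252 243 129  85  82  79  79]
 [232 144 114 115 154 146 123  94 236 242 145  77  72  75  74  76]
 [235 160 118 109  93  81  71  43 255 167  73  76  80  71 170 135]
 [156 109  75  66  59  48  36  76 255 147  50  80  80 169 183 116]
 [101  65  50  49  54  39  25 238 213  91  40  62  75 139 117  81]
 [ 69  53  53  56  55  41  84 255 161  38  39  46  60  90  84  76]
 [ 51  55  56  58  51  38 245 212  95  31  41  46  45  67  79  72]
 [ 55  56  57  59  50  39 224 136  47  40  46  46  45  57  76 121]
 [ 57  58  55  57  53  47 110  74  38  43  48  49  44  50  75  91]
 [ 55  58  58  57  55  55  52  52  39  46  48  48  46  51  80  76]
 [ 58  57  59  52  55  57  57  50  43  47  49  47  45  54  67  74]
 [ 56  57  53  52  57  59  60  44  44  50  48  47  52  55  72 101]]
[[108 105 142 197 129  99 103  96 224 181 117  83  92]
 [108 104 113 209 212 133 104 106 144 137  97  71  71]
 [107 106  98 129 209 144 109  83  70  66  53  57  61]
 [ 98 101  98 184 160  85  54  44  39  38  37  42  43]
 [183 114  81 137 255 176  38  23  33  39  42  39  40]
 [254 189 114  59 191 239 191  81  26  35  42  41  43]
 [163 139 100  44  50 126 244 199  84  30  37  42  44]
 [103 108  79  47  32  35 130 188 183  94  38  38  41]
 [105 113  69  46  40  33  39  96 142  83  45  46  39]
 [116 114  67  48  50  44  37  42  71  58  48  48  45]
 [161  93  56  47  51  51  44  38  45  54  56  51  50]
 [124 107  63  47  51  51  52  48  41  44  56  56  52]]
```

The row centroids are noisy to about 3°. The flat pads aligned the bar at a gripped width of 10.9 mm, and the tool's yaw then puts the pointer at -21.4°, which is q≈2.83. Next is the cell.

>>> play_rows(increments=[[[1,0,-0.1,-2.5,0,0,0],[1,0,-0.1,-5,0,0,0],[1,0,-0.1,-7.5,0,0,0],[1,0,-0.1,-10,0,0,0],[1,0,-0.1,-12,0,0,0],[1,0,-0.1,-12.8,0,0,0],[1,0,-0.1,-12.8,0,0,0],[0.6,0,-0.1,-12.8,0,0,0],[0.5,0,-0.1,-12.8,0,0,0],[0.5,0,-0.1,-12.8,0,0,0]]], force=20)

```text
time: 8.4
eef_pos: [0.4877, -0.3789, 0.0342]
tool_rot: [[0.0, 1.0, 0.002], [1.0, -0.0, -0.001], [-0.001, 0.002, -1.0]]
contact_force: [0.8, -0.1, -0.4]
gripper_width: 0.81
grasp_force: 0.0
```

>>> play_rows(increments=[[[0.5,0,0,0,0,0,0],[0.5,0,0,0,0,0,0],[0.5,0,0,0,0,0,0],[0.5,0,0,0,0,0,0],[0.5,0,0,0,0,0,0],[0.5,0,0,0,0,0,0],[0.5,0,0,0,0,0,0],[0.5,0,0,0,0,0,0],[0.5,0,0,0,0,0,0],[0.5,0,0,0,0,0,0]]], force=40)

```text
time: 9.23
eef_pos: [0.4873, -0.3785, 0.0333]
tool_rot: [[-0.0, 1.0, 0.0], [1.0, 0.0, -0.0], [-0.0, 0.0, -1.0]]
contact_force: [-1.8, 0.9, 7.4]
gripper_width: 0.625
grasp_force: 40.0
```

```bash
python3 - <<'E'
from h import *
plan([.5340,.0785,.27],0)
for a in(-21.4,-24.4):
    r=np.radians(a);print(a,[proj("top",[.4870+t*np.cos(r),-.0963+t*np.sin(r),.178]).round(2).tolist() for t in(0,.01,.02)])
b=shot("side","side3.png");a=shot("top","top3.png")
for cam in("top","side"):
    for t in("cell","port"): print(cam,t,[(np.round(x["uv"],1).tolist(),round(x["score"],2)) for x in robot.landmark_of(cam,t)[:2]])
E
```

```text
t 9.23 pos [ 0.4873 -0.3785  0.0333] yaw 0.01 z [ 5.e-04 -4.e-04 -1.e+00] j [-0.698  0.512  1.952  0.     0.677 -0.698] F [-1.78  0.89  7.38] w 0.625 40.0
shift cm [ 4.67 45.7  23.67] turn -0.0
-21.4 [[325.52, 260.7], [326.9, 256.98], [328.29, 253.26]]
-24.4 [[325.52, 260.7], [327.1, 257.05], [328.68, 253.42]]
top cell []
top port [([258.0, 245.6], 0.58)]
side cell [([341.5, 388.9], 0.59)]
side port []
```

```bash
python3 - <<'E'
import cv2
b=cv2.imread("pics/side3.png")[320:430,270:410];cv2.imwrite("pics/c3.png",cv2.resize(b,None,fx=5,fy=5,interpolation=2))
E
```

```text
(no output)
```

View pics/c3.png

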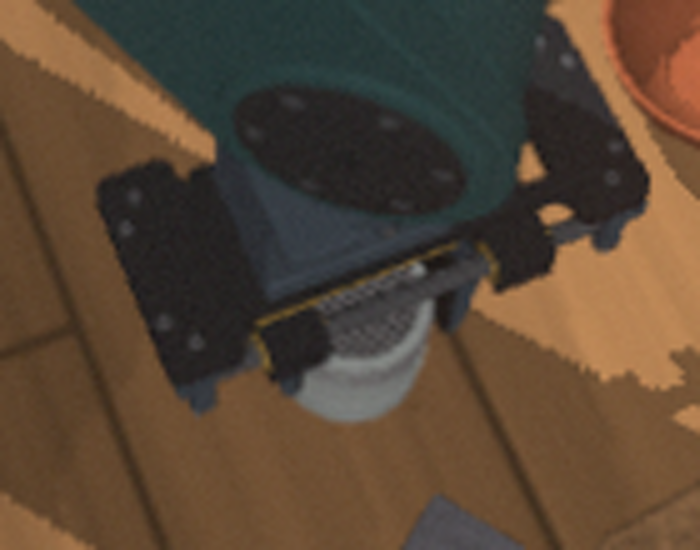

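The cell is gripped squarely on its collar, with the fingers at about (330,395) and (362,380). The brush blade at (358,425) is untouched. Lifting next.

>>> play_rows(increments=[[[0.5,0,0,1,0,0,0],[0.5,0,0,3.5,0,0,0],[0.5,0,0,7,0,0,0],[0.5,0,0.5,11,0,0,0],[0.5,0.2,1.5,15,0,0,0],[0.5,0.5,3,18.5,0,0,0],[0.5,1,5,22,0,0,0],[0.5,1.5,8,24,0,0,0],[0.5,2,11.5,24.5,0,0,0],[0.5,2.5,15,24.5,0,0,0]]])

```text
time: 10.37
eef_pos: [0.5125, -0.2274, 0.2806]
tool_rot: [[0.001, 1.0, 0.003], [1.0, -0.001, -0.002], [-0.002, 0.003, -1.0]]
contact_force: [0.7, -0.2, -1.9]
gripper_width: 0.624
grasp_force: 40.0
```

>>> play_rows(increments=[[[0.5,0.2,3.8,0,0,0,0],[0.5,0.5,7.7,0,0,0,0],[0.5,0.8,11.6,0,0,0,0],[0.5,1,15.5,0,0,0,0],[0.5,1.2,19.4,0,0,0,0],[0.5,1.5,23.2,0,0,0,0],[0.5,1.8,26.5,0,0,0,0],[0.5,2,29,0,0,0,0],[0.5,2.1,30.5,0,0,0,0],[0.5,2.1,30.7,0,0,0,0]]])

```text
time: 11.2
eef_pos: [0.5327, 0.081, 0.2781]
tool_rot: [[-0.003, 1.0, 0.0], [1.0, 0.003, 0.0], [0.0, 0.0, -1.0]]
contact_force: [-0.2, -0.6, -2.7]
gripper_width: 0.627
grasp_force: 40.0
```

```bash
python3 - <<'E'
from h import *
plan([.5340,.0785,.235],0)
b=shot("side","side4.png");a=shot("top","top4.png")
for cam in("top","side"):
    for t in("cell","port","pin"): print(cam,t,[(np.round(x["uv"],1).tolist(),round(x["score"],2)) for x in robot.landmark_of(cam,t)[:2]])
cv2.imwrite("pics/c4.png",cv2.resize(b[60:260,200:360],None,fx=3.0,fy=3.0,interpolation=2)[:,:,::-1])
for n,p in(("port",[.534,.0785,.156]),("spigtop",[.534,.0785,.19])):print(n,proj("side",p))
E
```

```text
t 11.2 pos [0.5327 0.081  0.2781] yaw 0.15 z [ 1.e-04  3.e-04 -1.e+00] j [0.107 0.046 2.016 0.    1.079 0.105] F [-0.22 -0.62 -2.72] w 0.627 40.0
shift cm [ 0.13 -0.25 -4.31] turn -0.03
top cell []
top port [([256.0, 247.5], 0.69)]
top pin [([254.9, 242.0], 0.8)]
side cell [([276.5, 146.3], 0.69)]
side port [([282.1, 176.5], 0.61)]
side pin [([280.5, 172.9], 0.62)]
port [279.28913117 177.65931521]
spigtop [278.62182103 166.5189778 ]
```

View pics/c4.png

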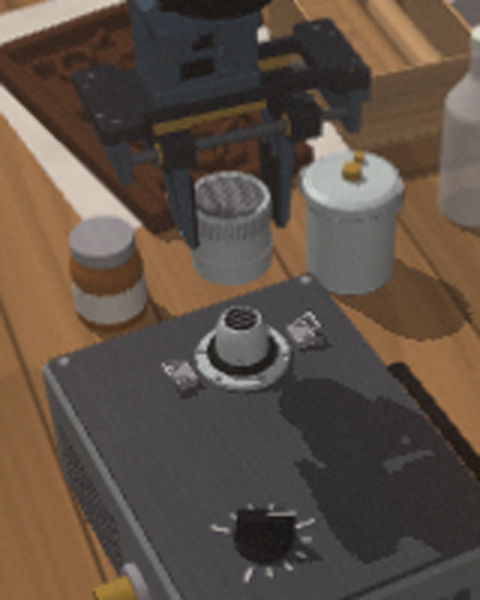

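The cell hangs square in the grip, its rim centred at about (277,147). The flange is at (280.5,179.8) and the spigot top at (280.3,166). The dial's pointer looks to be at mark 6.

```bash
python3 - <<'E'
from h import *
p=np.array([.5327,.082,.26]);print("cell mid-ish",proj("side",p),"rim",proj("side",[.5327,.082,.245]))
o=proj("side",[.534,.0785,.19]);print([ (proj("side",np.array([.534,.0785,.19])+d)-o).round(2).tolist() for d in np.eye(3)*.01])
T=("top",(215+163/4-.4,205+152/4-.4));F=("top",(257.1,245.1))
print("spig",tri(T,("side",(280.1,165.7))),"flange",tri(F,("side",(280.3,179.6))))
for n in("side1.png",):
    g=cv2.imread("pics/"+n)[150:200,255:310];cv2.imwrite("pics/c5.png",cv2.resize(np.hstack([g,cv2.imread("pics/side4.png")[125:175,250:305]]),None,fx=7,fy=7,interpolation=2))
E
```

```text
cell mid-ish [276.03004156 140.9696637 ] rim [276.36895018 146.48179425]
[[4.2, -1.1], [-1.48, -2.76], [-0.2, -3.38]]
spig (array([0.53552697, 0.0773013 , 0.19239732]), [np.float64(0.0016241084830574228), np.float64(0.0016241084830573049)]) flange (array([0.53559414, 0.07903152, 0.14864695]), [np.float64(0.0007091504176968569), np.float64(0.0007091504176967103)])
```

View pics/c5.png

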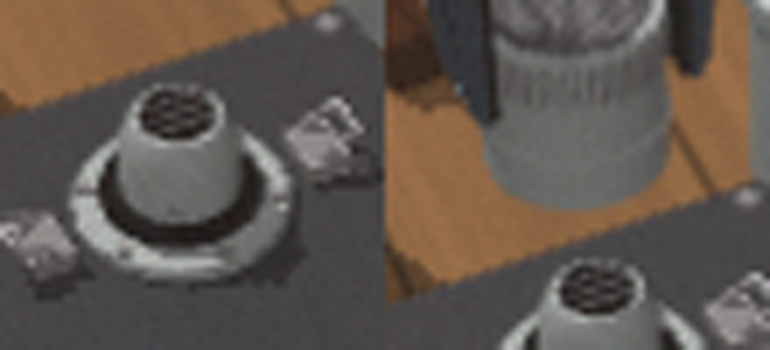

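>>> play_rows(increments=[[[0.5,0.3,-0.4,-1,0,0,0],[0.5,0.3,-0.4,-2,0,0,0],[0.5,0.3,-0.4,-3,0,0,0],[0.5,0.3,-0.4,-4,0,0,0],[0.5,0.3,-0.4,-5,0,0,0],[0.5,0.3,-0.4,-5.5,0,0,0],[0.5,0.3,-0.4,-6,0,0,0],[0.5,0.3,-0.4,-6.5,0,0,0],[0.5,0.3,-0.4,-6.5,0,0,0],[0.5,0.3,-0.4,-6.5,0,0,0]]])

```text
time: 12.43
eef_pos: [0.5359, 0.0749, 0.2125]
tool_rot: [[-0.0, 1.0, -0.0], [1.0, 0.0, 0.0], [0.0, -0.0, -1.0]]
contact_force: [-0.3, 0.9, -2.3]
gripper_width: 0.631
grasp_force: 40.0
```

```bash
python3 - <<'E'
from h import *
plan([.5355,.0772,.202],0);print(robot.read_state()["wrist_torque"].round(3))
E
```

```text
t 12.43 pos [0.5359 0.0749 0.2125] yaw 0.02 z [-3.e-04  2.e-04 -1.e+00] j [0.096 0.131 2.056 0.    0.955 0.095] F [-0.26  0.91 -2.27] w 0.631 40.0
shift cm [-0.04  0.23 -1.05] turn -0.0
[0.206 0.163 0.105]
```

>>> play_rows(increments=[[[0.5,0,0.2,0,0,0,0],[0.5,0,0.2,-0.2,0,0,0],[0.5,0,0.2,-0.4,0,0,0],[0.5,0,0.2,-0.6,0,0,0],[0.5,0,0.2,-0.8,0,0,0],[0.5,0,0.2,-0.8,0,0,0],[0.5,0,0.2,-0.8,0,0,0],[0.5,0,0.2,-0.8,0,0,0],[0.5,0,0.2,-0.8,0,0,0],[0.5,0,0.2,-0.8,0,0,0]]])

```text
time: 13.27
eef_pos: [0.536, 0.0767, 0.2047]
tool_rot: [[-0.0, 1.0, 0.0], [1.0, 0.0, 0.0], [0.0, 0.0, -1.0]]
contact_force: [0.2, 0.4, -1.6]
gripper_width: 0.627
grasp_force: 40.0
```

```bash
python3 - <<'E'
from h import *
plan([.5355,.0772,.202],0);print(robot.read_state()["wrist_torque"].round(3))
E
```

```text
t 13.27 pos [0.536  0.0767 0.2047] yaw 0.02 z [ 1.e-04  0.e+00 -1.e+00] j [ 0.099  0.142  2.06  -0.     0.939  0.099] F [ 0.16  0.38 -1.6 ] w 0.627 40.0
shift cm [-0.05  0.05 -0.27] turn -0.0
[-0.068  0.084 -0.013]
```

>>> play_rows(increments=[[[0.5,0,0,-0.1,0,0,0],[0.5,0,0,-0.2,0,0,0],[0.5,0,0,-0.3,0,0,0],[0.5,0,0,-0.35,0,0,0],[0.5,0,0,-0.4,0,0,0],[0.5,0,0,-0.4,0,0,0],[0.5,0,0,-0.4,0,0,0],[0.5,0,0,-0.4,0,0,0],[0.5,0,0,-0.4,0,0,0],[0.5,0,0,-0.4,0,0,0]]])

```text
time: 14.1
eef_pos: [0.5362, 0.0767, 0.2011]
tool_rot: [[-0.0, 1.0, 0.0], [1.0, 0.0, -0.0], [-0.0, 0.0, -1.0]]
contact_force: [-2.3, -0.1, 7.6]
gripper_width: 0.625
grasp_force: 40.0
```

>>> play_rows(increments=[[[0.5,0,0,-0.05,0,0,0.4],[0.5,0,0,-0.05,0,0,0.8],[0.5,0,0,-0.05,0,0,1.2],[0.5,0,0,-0.05,0,0,1.6],[0.5,0,0,-0.05,0,0,2],[0.5,0.02,0,-0.05,0,0,2.4],[0.5,0.02,0,-0.05,0,0,2.8],[0.5,0.03,0,-0.05,0,0,3.2],[0.5,0.03,0,-0.05,0,0,3.2],[0.5,0.03,0,-0.05,0,0,3.2]]])

```text
time: 14.93
eef_pos: [0.5362, 0.0768, 0.2]
tool_rot: [[-0.275, 0.961, -0.0], [0.961, 0.275, -0.0], [0.0, -0.0, -1.0]]
contact_force: [-0.6, 0.4, -2.1]
gripper_width: 0.632
grasp_force: 40.0
```

```bash
python3 - <<'E'
from h import *
plan([.5355,.0772,.202],0);print(robot.read_state()["wrist_torque"].round(3))
E
```

```text
t 14.93 pos [0.5362 0.0768 0.2   ] yaw 15.96 z [-1.e-04 -0.e+00 -1.e+00] j [ 0.099  0.149  2.062  0.     0.931 -0.179] F [-0.59  0.41 -2.06] w 0.632 40.0
shift cm [-0.07  0.04  0.2 ] turn -3.19
[-0.123  0.004  0.003]
```

No upward force at 16° and 1 mm lower, so it may be aligned. Lowering to test.

>>> play_rows(increments=[[[0.5,0,0,-0.05,0,0,0],[0.5,0,0,-0.1,0,0,0],[0.5,0,0,-0.15,0,0,0],[0.5,0,0,-0.2,0,0,0],[0.5,0,0,-0.2,0,0,0],[0.5,0,0,-0.2,0,0,0],[0.5,0,0,-0.2,0,0,0],[0.5,0,0,-0.2,0,0,0],[0.5,0,0,-0.2,0,0,0],[0.5,0,0,-0.2,0,0,0]]])

```text
time: 15.77
eef_pos: [0.5363, 0.0767, 0.1982]
tool_rot: [[-0.276, 0.961, 0.0], [0.961, 0.276, -0.0], [-0.0, 0.0, -1.0]]
contact_force: [0.3, -0.4, -1.0]
gripper_width: 0.629
grasp_force: 40.0
```

>>> play_rows(increments=[[[0.5,0,0,-0.05,0,0,0],[0.5,0,0,-0.1,0,0,0],[0.5,0,0,-0.15,0,0,0],[0.5,0,0,-0.2,0,0,0],[0.5,0,0,-0.25,0,0,0],[0.5,0,0,-0.3,0,0,0],[0.5,0,0,-0.35,0,0,0],[0.5,0,0,-0.4,0,0,0],[0.5,0,0,-0.4,0,0,0],[0.5,0,0,-0.4,0,0,0]]])

```text
time: 16.6
eef_pos: [0.5363, 0.0768, 0.1943]
tool_rot: [[-0.276, 0.961, -0.0], [0.961, 0.276, -0.0], [-0.0, -0.0, -1.0]]
contact_force: [-1.8, -0.4, 2.2]
gripper_width: 0.627
grasp_force: 40.0
```

```bash
python3 - <<'E'
from h import *
plan([.5355,.0772,.189],0);print(robot.read_state()["wrist_torque"].round(3))
E
```

```text
t 16.6 pos [0.5363 0.0768 0.1943] yaw 16.02 z [-0. -0. -1.] j [ 0.099  0.157  2.065 -0.     0.919 -0.18 ] F [-1.81 -0.45  2.2 ] w 0.627 40.0
shift cm [-0.08  0.04 -0.53] turn -3.2
[-0.073  0.334  0.042]
```

>>> play_rows(increments=[[[0.5,0,0,-0.1,0,0,0],[0.5,0,0,-0.2,0,0,0],[0.5,0,0,-0.3,0,0,0],[0.5,0,0,-0.4,0,0,0],[0.5,0,0,-0.5,0,0,0],[0.5,0,0,-0.5,0,0,0],[0.5,0,0,-0.5,0,0,0],[0.5,0,0,-0.5,0,0,0],[0.5,0,0,-0.5,0,0,0],[0.5,0,0,-0.5,0,0,0]]])

```text
time: 17.43
eef_pos: [0.5364, 0.0767, 0.1894]
tool_rot: [[-0.276, 0.961, 0.0], [0.961, 0.276, -0.0], [-0.0, 0.0, -1.0]]
contact_force: [-3.3, -0.9, 8.6]
gripper_width: 0.627
grasp_force: 40.0
```

>>> play_rows(increments=[[[0.5,0,0,-0.02,0,0,0],[0.5,0,0,-0.04,0,0,0],[0.5,0,0,-0.06,0,0,0],[0.5,0,0,-0.08,0,0,0],[0.5,0,0,-0.1,0,0,0],[0.5,0,0,-0.1,0,0,0],[0.5,0,0,-0.1,0,0,0],[0.5,0,0,-0.1,0,0,0],[0.5,0,0,-0.1,0,0,0],[0.5,0,0,-0.1,0,0,0]]])

```text
time: 18.27
eef_pos: [0.5365, 0.0768, 0.1892]
tool_rot: [[-0.276, 0.961, 0.0], [0.961, 0.276, -0.0], [-0.0, 0.0, -1.0]]
contact_force: [-9.0, -1.7, 20.2]
gripper_width: 0.624
grasp_force: 40.0
```

The force rises to a hard stop at 20 N, 12.1 mm below the pin contact height. One last check before handing in.

```bash
python3 - <<'E'
from h import *
plan([.5355,.0772,.189],0)
a=shot("top","top5.png");b=shot("side","side5.png")
o=np.hstack([cv2.resize(a[180:320,210:400],(400,295),interpolation=2),cv2.resize(b[110:258,200:400],(400,295),interpolation=2)])
cv2.imwrite("pics/fin.png",o[:,:,::-1])
E
```

```text
t 18.27 pos [0.5365 0.0768 0.1892] yaw 16.03 z [ 1.e-04 -0.e+00 -1.e+00] j [ 0.099  0.164  2.067 -0.     0.91  -0.181] F [-9.01 -1.71 20.2 ] w 0.624 40.0
shift cm [-0.1   0.04 -0.02] turn -3.21
```

View pics/fin.png

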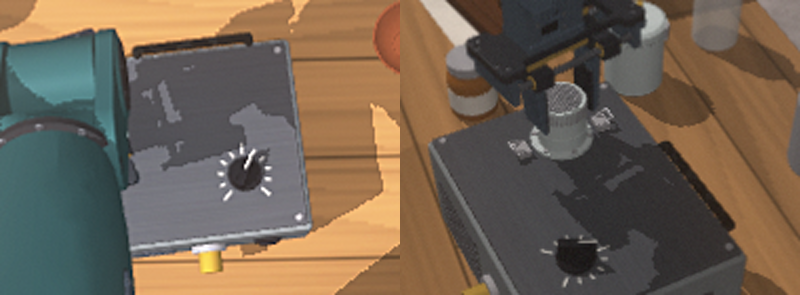

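The cell sits flat on the flange at about (280,180) in the side view, held by the gripper, and the dial's pointer is at mark 6. Handing in.

```bash
python3 -c "
from plant import robot
print(robot.hand_in())"
```

```text
the job is handed in; nothing more can be done
None
```

I handed the job in at about 18 s: the air-flow dial is at mark 6 (about 2.83 rad from the tool's yaw), and the filter cell is keyed on, pressed to a hard stop and still held there with about 20 N.

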